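# Set a blank selector valve four clicks from its stop and start the test

### The arm

A 6-joint arm with a two-finger parallel gripper is mounted at the origin on the work surface. World frame = base frame: x ahead of the robot, y to its left, z up, the work surface at z = 0. Lengths are in mm, angles in rad, forces in N, time in s.
With the tool pointing down it reaches from about 350 to 975 mm from the base axis. Payload 7.1 kg.
Tool frame: the origin (TCP) lies at the centre of the arm's flange, where the gripper is bolted on; the fingertips stand 182 mm ahead of it and the grasp point (between the pads) lies 163 mm ahead of it; x points along the fingers, y is the direction in which the jaws open and shut, and the axes are right-handed (so a half turn about x gives the same grasp; the last joint's range is limited). The gripper opens to 88 mm and grips with 3 to 60 N. Pads are 20 mm wide; open, the fingers measure 115 mm over their backs; the gripper's body (75 mm by 178 mm) begins 61 mm behind the grasp point.
Start: joints at [1.197, 0.423, 1.63, -0, 1.089, -0.019], TCP at [217.095, 586.068, 404.675] pointing down, gripper open.
Joint ranges: [-3, 3], [-0.9, 2.11], [0.09, 2.58], [-1.31, 4.45], [0.11, 2.69], [-2.54, 2.54]. Speed limits (rad/s): [2.39, 2.39, 3.01, 3.14, 3.14, 3.14].

### API

Orientations are given as a rotation vector (axis times angle).
In Python, from workcell import readout, viewer, workorder, models gives the robot as it stands. The module is installed in compiled form; this text tells all that it offers.
- The arm moves only by the tool apply_moves, never from a script. Its argument "commands" is a list that holds one entry, the list of rows, each a list of 4 numbers: the shift along the world's x, y, z in m, then the turn about the world's z in rad. A call has 1 to 8 rows; each row is the pose to reach, as a shift and turn from the pose commanded when the call began; what a row does not reach only later rows make up. A row lasts 1/8 s, in which the tool goes at most 62.5 mm and 10.7 degrees, less where a joint would pass 70% of its speed; a pose out of reach is approached as far as the arm can. A call with a gripper value outside its range is refused whole. "gripper" is the finger opening in m, from 0 to 0.0878, set as the call begins (left out, the last holds). The fingers move at their own pace and stop on an object; the grip force is fixed at half the most. Time passes only in rows, so rows that repeat a pose let the fingers close. It gives the time, the measured TCP pose, the force and the opening at its end, in the units of the state.
- readout.get_obs(): the state, without advancing time (a new reading comes with each control period).
- viewer.get_image(name): name is "side" or "top" or "wrist"; returns a dict with "color" (420x560x3 uint8, red, green, blue), "vertical_fov" (degrees; the focal length in pixels is half the picture's height over the tangent of half this angle, whatever the lens; pixels are square), "cx", "cy" (the principal point, pixels), "rvec" (rotation vector, rad) and "tvec" (3), from world to camera coordinates, as OpenCV has them. Camera axes: x right, y down, z forward; pixel columns grow to the right and rows downward; lengths in mm; the calibration is good to about 2 mm. The wrist camera is an equidistant fisheye: a pixel r from the principal point sees the ray r / f radians off the axis. A picture is of the moment at which its call begins. There is no depth.
- workorder.close_job(): hands the job in, once; it reports no verdict.
Trained networks look in the newest picture that a camera, given by its name, has taken for a name from the list of things; names that differ only in an ending like _2 or _b are one class to them, and where a whole thing is asked for, a point or a joint stands for the part that bears it (a point fixed in the world has none). Each returns a list of dicts, best first, with "conf" (0 to 1); they miss things now and then, are a little off and sometimes report something else, mostly with a low value. They report only what shows in the picture. A call takes as long as a camera call.
- models.search_frame(camera, label): "position" ([x, y, z] in mm, in world coordinates, good to about 4 mm: the middle of the surface that is visible of it).
- models.place_of(camera, label): "position" ([x, y, z] in mm, in world coordinates, good to about 4 mm: a listed point, or the origin of a listed thing).
The state is a dict: "t": time; "qpos": joint angles; "qvel": joint speeds; "joint_torque": joint torques, N m; "ee_pos": TCP position; "orientation": TCP orientation; "ft_force": force on the tool from outside, world axes, zero at the start; "moment": the same for the moment, N m; "width": finger opening in mm.
Only numpy, scipy, OpenCV 4.12 (cv2) and the standard library are available. Lean on these libraries where they do the work, as an engineer would, in place of code of your own. Each camera call takes 0.05 s, during which the arm holds its last target.

### The job

The blue selector dial on the bench valve has lost its markings: by its upright post, turn it gently anticlockwise (seen from above) until you feel the end stop, without forcing it, then clockwise exactly four clicks. With the dial resting on the fourth click, press the green start button fully down and let it come back up, and press it at no other setting. Leave the other things on the bench where they are.

Things in the scene. Friction and masses are not known exactly. Their poses are not given: they have to be found in the camera images.
- valve: White round selector valve on a grey board, fixed to the bench. Origin on the dial's axis at bench height, z up. Board 170 x 290 x 12 mm (x, y, z), its middle 55 mm to -y. Valve body radius 69 mm, top at 58 mm; grey stubs reach 80 mm from the axis, below 42 mm. The mechanism is mounted inside at an unknown angle: the valve's yaw does not tell where the end stop is.
- dial: Blue round dial on the valve, radius 57 mm, from 62 to 71 mm above the bench (boss of 18 mm radius to 75 mm). Origin on its vertical axis at 62 mm; x points to the orange post. Clicks are 30 degrees apart. Click 0 is the end stop met when turning anticlockwise; click 9 is the other stop. It starts resting on some click from 2 to 5. More than 25 N on dial or post breaks it.
- post (a point): Centre of the orange upright post that turns the dial: 16 mm diameter, 44 mm tall, 45 mm from the axis, from 71 to 115 mm above the bench (this point at 93 mm). It can be pushed from any side. Each click resists with about 3 to 6 N at the post, then past half-way (15 degrees) the dial snaps by itself into the next click. At the stop the force climbs steeply, past 8 N at once.
- spindle (a joint): The selector's inner spindle, out of sight: it slides 0.02 mm for each click away from the end stop (0 at the stop, 0.00008 m at the fourth click). It decides the setting, but its reading is far too coarse (noise many clicks wide) to set the dial by.
- start (a joint): Travel of the green start button in m: 0 up, 0.006 fully down. Sprung, about 5 N to push fully down; it comes back up by itself.
- start_top (a point): Centre of the top face of the green start button, 32 mm diameter, pressed straight down 6 mm. It sits on a grey box, 70 x 70 mm, top 54 mm above the bench, 145 mm to -y of the valve's origin.
- coupling_mid (a point): Centre of a loose white plastic pipe coupling standing on end, 68 mm outside diameter, 50 mm tall; leave it alone.
- carton_mid (a point): Centre of a loose upright brown carton, 90 x 130 x 170 mm; leave it alone.
- lamp_mid (a point): Half-way up a loose white reflector lamp standing face down, 120 mm diameter, 90 mm tall; leave it alone.

How it is judged (in metres and radians):
On the way, in this order (a step that is already met when the one before it is completed fails the run):
1. the dial is turned back to its end stop (within a quarter click) (value of joint spindle below 5e-06 m), for 0.1 s.
2. the dial rests on the fourth click from the stop (within a quarter click) (value of joint spindle between 7.5e-05 and 8.5e-05 m), for 0.3 s.
3. the start button is pressed down (at least 4.5 mm) with the dial on the fourth click (all of step 2 and value of joint start above 0.0045 m), for 0.04 s.
At the end, for the whole second after the job is handed in: The dial is at rest on the fourth click from its end stop (within a quarter of a click, 7.5 degrees), and the start button is back up (within 1.5 mm) (all of step 2 and angular speed of dial below 0.1 rad/s and value of joint start below 0.0015 m); the robot touches nothing.
It fails at once if the dial or its post is pushed with more than 25 N (contact force between any of the fingers, the arm and dial above 25 N).
It fails at once if the start button is pressed (more than 3 mm) while the dial is not on the fourth click (value of joint start above 0.003 m and not (value of joint spindle between 7.5e-05 and 8.5e-05 m)).
It fails at once if the coupling, the carton or the lamp is moved by more than 20 mm (distance of any of coupling_mid, carton_mid, lamp_mid from where it was at the start of the episode above 0.02 m).
It also fails if it takes over 72 s, if anything falls off the work surface, if the arm or the gripper's body presses on something with over 40 N, if the wrist force passes 120 N, or if a joint passes its speed limit or range.

## Working session

There is one attempt and no reset: what is moved stays moved. The work goes in short steps, Python scripts to look and compute and a tool call to move; the robot and the scene stay as the last step left them, time stands still between calls to the robot, and variables do not carry over. Pictures are saved under pics/ and viewed, and the job is handed in when it is done.

Besides the shell and the picture viewer there is one more tool, called after "Request:" as name(argument=value, ...) on one line, values as JSON. apply_moves: Moves the arm, as the interface text tells. Its arguments: {"type":"object","properties":{"commands":{"type":"array","items":{"type":"array","items":{"type":"array","items":{"type":"number"}}}},"gripper":{"type":"number"}},"required":["commands"]}

```bash
mkdir -p pics; cat > h.py <<'E'
import numpy as np, cv2
from workcell import readout, viewer, workorder, models
def shot(n,f):
    im=viewer.get_image(n); cv2.imwrite(f'pics/{f}.png',im['color'][:,:,::-1]); return im
def proj(im,P,fish=False):
    R=cv2.Rodrigues(np.array(im['rvec'],float))[0]; c=R@np.array(P,float)+np.array(im['tvec'],float)
    f=im['color'].shape[0]/2/np.tan(np.radians(im['vertical_fov'])/2)
    if fish:
        r=np.hypot(c[0],c[1]); th=np.arctan2(r,c[2]); return im['cx']+f*th*c[0]/r, im['cy']+f*th*c[1]/r
    return im['cx']+f*c[0]/c[2], im['cy']+f*c[1]/c[2]
def ray(im,u,v,fish=False):
    R=cv2.Rodrigues(np.array(im['rvec'],float))[0]; t=np.array(im['tvec'],float)
    f=im['color'].shape[0]/2/np.tan(np.radians(im['vertical_fov'])/2)
    x,y=(u-im['cx'])/f,(v-im['cy'])/f
    if fish:
        th=np.hypot(x,y); d=np.array([np.sin(th)*x/th,np.sin(th)*y/th,np.cos(th)])
    else: d=np.array([x,y,1.])
    return -R.T@t, R.T@d/np.linalg.norm(d)
def atz(im,u,v,z,fish=False):
    o,d=ray(im,u,v,fish); return o+d*(z-o[2])/d[2]
E
python3 - <<'E'
from h import *
o=readout.get_obs(); print({k:np.round(v,3) for k,v in o.items()})
for c in ['side','top','wrist']:
    im=shot(c,c+'0'); print(c,im['vertical_fov'],np.round(im['rvec'],3),np.round(im['tvec'],1),im['cx'],im['cy'])
for c in ['side','top']:
    for l in ['valve','dial','post','start_top','coupling_mid','carton_mid','lamp_mid']:
        print(c,l,[(np.round(r['position']),round(r['conf'],2)) for r in models.place_of(c,l)])
E
```

```text
{'t': np.float64(0.0), 'qpos': array([ 1.197,  0.424,  1.631,  0.   ,  1.089, -0.019]), 'qvel': array([-0.   ,  0.001,  0.   ,  0.001,  0.002, -0.   ]), 'joint_torque': array([ 2.0000e-03, -5.4465e+01, -2.7365e+01,  6.5000e-02,  2.3000e-02,
       -0.0000e+00]), 'ee_pos': array([216.993, 585.825, 403.91 ]), 'orientation': array([ 0.277,  1.553, -0.28 ]), 'ft_force': array([ 0.559, -0.342,  0.198]), 'moment': array([-0.001, -0.037, -0.031]), 'width': np.float64(87.62)}
side 48.15229606396481 [ 2.047 -0.609  0.331] [-472.   211.3 1075.1] 275.96191286776144 216.42559773436864
top 48.29080770261017 [ 2.148 -2.167  0.101] [ -16.1  567.4 1103.8] 280.9157678074346 220.78370820608728
wrist 65.70646984690485 [-2.382 -1.657 -0.233] [-623.7  -34.2  391.1] 284.6003695396306 215.02437965411826
side valve [(array([549.,  90.,   3.]), 0.74)]
side dial [(array([544.,  90.,  64.]), 0.57)]
side post [(array([513., 110.,  92.]), 0.61)]
side start_top [(array([557., -56.,  74.]), 0.47)]
side coupling_mid [(array([434., 382.,  28.]), 0.59)]
side carton_mid []
side lamp_mid [(array([624., 377.,  44.]), 0.83)]
top valve []
top dial [(array([549.,  90.,  63.]), 0.67), (array([437., 374.,  23.]), 0.36)]
top post [(array([506., 111.,  95.]), 0.93)]
top start_top [(array([557., -57.,  77.]), 0.48)]
top coupling_mid [(array([436., 374.,  26.]), 0.87)]
top carton_mid [(array([ 530., -466.,   84.]), 0.84)]
top lamp_mid [(array([628., 377.,  44.]), 0.63)]
```

View pics/side0.png

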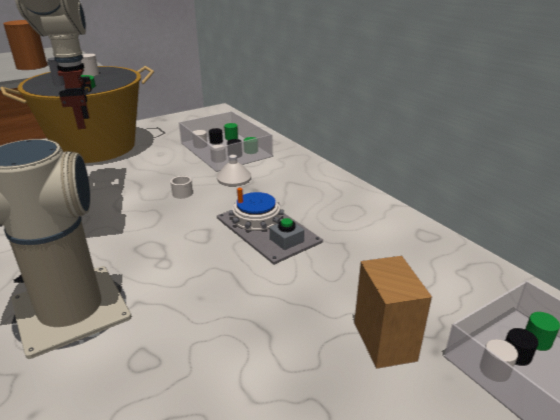

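View pics/top0.png

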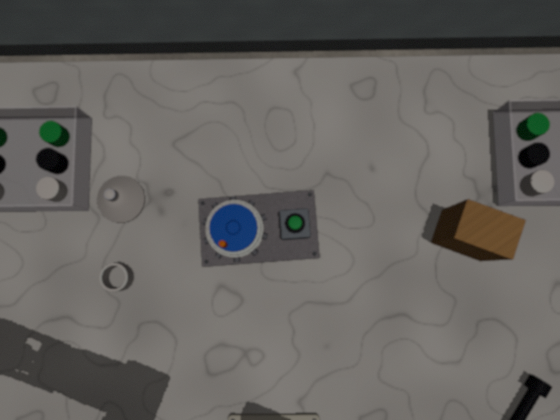

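View pics/wrist0.png

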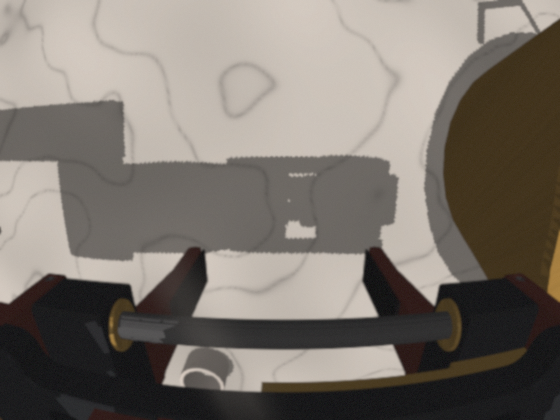

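The side and top views agree: the dial is at top px (235,228) with the orange post at (222,243), the green button is at (295,222), and the coupling, lamp and carton are all clear of it. Next I'll triangulate precisely.

```bash
cat >> h.py <<'E'
def blob(im,lo,hi,box,lo2=None,hi2=None):
    h=cv2.cvtColor(im['color'],cv2.COLOR_RGB2HSV); m=cv2.inRange(h,lo,hi)
    b=np.zeros_like(m); x0,y0,x1,y1=box; b[y0:y1,x0:x1]=m[y0:y1,x0:x1]
    n,l,s,c=cv2.connectedComponentsWithStats(b); k=1+np.argmax(s[1:,4]); return c[k],s[k],(l==k)
def tri(a,b):
    (o,d),(p,e)=a,b
    A=np.stack([d,-e],1); s=np.linalg.lstsq(A,p-o,rcond=None)[0]
    P,Q=o+d*s[0],p+e*s[1]; return (P+Q)/2,np.linalg.norm(P-Q)
OR=((2,120,60),(16,255,255)); BL=((105,120,40),(130,255,255)); GR=((45,120,30),(85,255,255))
E
python3 - <<'E'
from h import *
S=viewer.get_image('side');T=viewer.get_image('top')
for n,c in [('post',OR),('dial',BL),('start',GR)]:
    a=blob(S,*c,(200,170,330,260)); b=blob(T,*c,(190,180,330,280))
    print(n,a[0],a[1],b[0],b[1],tri(ray(S,*a[0]),ray(T,*b[0])))
print('dial@71',atz(T,*blob(T,*BL,(190,180,330,280))[0],71),atz(S,*blob(S,*BL,(200,170,330,260))[0],71))
for z in (93,115):print('post',z,atz(T,*blob(T,*OR,(190,180,330,280))[0],z))
C=cv2.resize(T['color'][190:270,190:330],None,fx=5,fy=5,interpolation=2)
D=cv2.resize(S['color'][175:260,210:330],None,fx=5,fy=5,interpolation=2)
cv2.imwrite('pics/tc.png',C[:,:,::-1]);cv2.imwrite('pics/sc.png',D[:,:,::-1])
E
```

```text
post [239.38095238 194.26984127] [237 187   6  16  63] [222.09090909 243.54545455] [219 241   7   6  33] (array([510.20031872, 112.20791906,  92.24387921]), np.float64(1.4330648221710498))
dial [256.40988836 202.72727273] [237 192  38  22 627] [233.37461867 226.65771812] [ 210  204   47   47 1639] (array([552.01593234,  89.92300706,  61.72320467]), np.float64(2.1903570667520595))
start [286.37078652 222.47191011] [280 218  13  10  89] [294.76086957 222.18478261] [287 215  16  15 184] (array([560.11061194, -54.4587422 ,  66.78254046]), np.float64(0.9627019026085545))
dial@71 [550.14283051  89.35606149  71.        ] [544.87991294  75.29663839  71.        ]
post 93 [509.52065777 112.43719769  93.        ]
post 115 [508.15242006 109.31632156 115.        ]
```

View pics/tc.png

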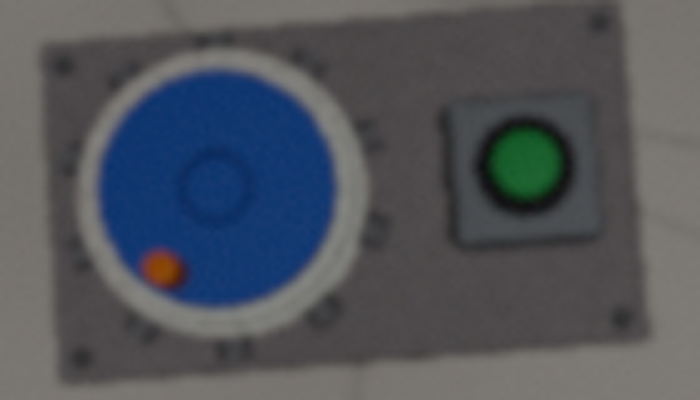

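View pics/sc.png

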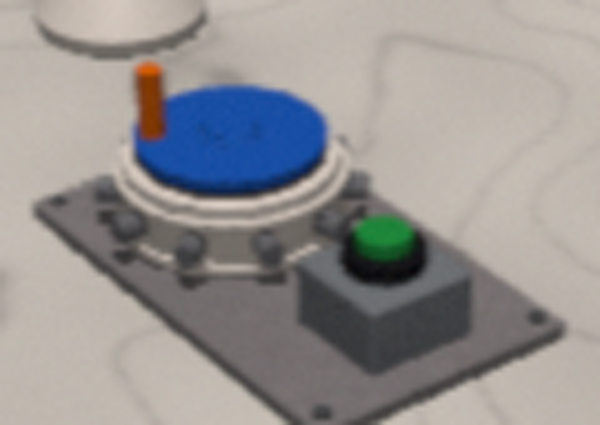

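```bash
cat >> h.py <<'E'
C0=np.array([549.8,89.5])
def st():
    o=readout.get_obs(); R=cv2.Rodrigues(np.array(o['orientation']))[0]
    return o,np.array(o['ee_pos']),np.degrees(np.arctan2(R[1,1],R[0,1])),R
def target(phi,r=45.0): # tool centre xy, jaw angle
    a=np.radians(phi); return C0+r*np.array([np.cos(a),np.sin(a)])
E
python3 - <<'E'
from h import *
o,p,y,R=st(); print(R.round(3),y,np.degrees(o['qpos']))
print(target(152))
E
```

```text
[[ 0.     0.347  0.938]
 [ 0.     0.938 -0.347]
 [-1.     0.     0.   ]] 69.66865094567669 [ 6.85820142e+01  2.42413296e+01  9.33860382e+01 -5.68764446e-04
  6.23704868e+01 -1.08637293e+00]
[510.06735832 110.62622033]
```

Request:
apply_moves(commands=[[[0.03,-0.048,0,-0.18],[0.06,-0.096,0,-0.36],[0.09,-0.144,0,-0.54],[0.12,-0.192,0,-0.72],[0.15,-0.24,0,-0.9],[0.18,-0.288,0,-1.08],[0.21,-0.336,0,-1.26],[0.24,-0.384,0,-1.44]]], gripper=0.036)

```text
t: 1.95
ee_pos: [457.9, 200.4, 405.0]
orientation: [1.377, 1.091, -1.376]
ft_force: [0.9, 0.5, 0.3]
width: 36.2
```

Request:
apply_moves(commands=[[[0.02,-0.03,0,-0.18],[0.04,-0.06,0,-0.36],[0.053,-0.0915,0,-0.54],[0.053,-0.0915,0,-0.72],[0.053,-0.0915,0,-0.9],[0.053,-0.0915,0,-1.08],[0.053,-0.0915,0,-1.26],[0.053,-0.0915,0,-1.44]]])

```text
t: 2.95
ee_pos: [510.1, 110.5, 404.8]
orientation: [-2.171, 0.108, 2.17]
ft_force: [0.2, -0.0, 0.4]
width: 35.9
```

Request:
apply_moves(commands=[[[0,0,-0.015,-0.18],[0,0,-0.03,-0.36],[0,0,-0.05,-0.396],[0,0,-0.07,-0.396],[0,0,-0.07,-0.396]]])

```text
t: 3.58
ee_pos: [509.6, 110.5, 333.6]
orientation: [-1.946, 0.487, 1.951]
ft_force: [0.5, -0.5, -0.5]
width: 35.7
```

```bash
python3 - <<'E'
from h import *
o,p,y,R=st(); print(o['t'],p,y,np.degrees(o['qpos']).round(1),o['ft_force'],o['width'])
W=shot('wrist','w1'); shot('top','t1'); shot('side','s1'); print(proj(W,[509.5,111,115],True),proj(W,[*C0,75],True))
E
```

```text
3.575 [509.61023618 110.47427257 333.57574654] -118.02438946409184 [ 10.9  21.4 109.4  -0.   49.4 128.9] [ 0.51401257 -0.47896909 -0.47625564] 35.73244869998388
(np.float64(282.7520156592214), np.float64(243.0844760050482)) (np.float64(282.91479947334216), np.float64(165.41658058372656))
```

View pics/w1.png

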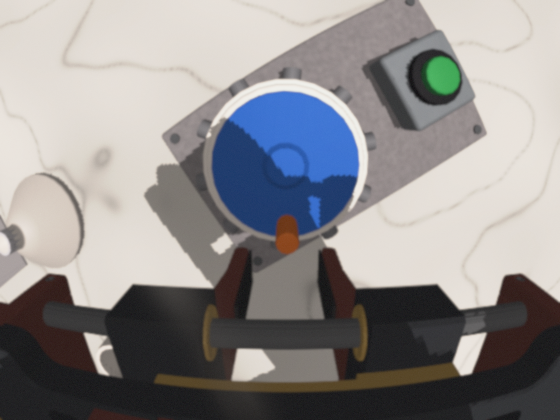

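View pics/s1.png

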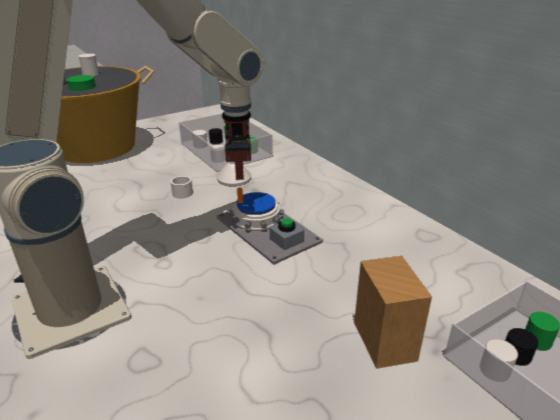

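The wrist view shows the post top at (288,243), centred between the fingers (about 250 and 322), with the boss at (286,165) as predicted. I'll lower around the post.

Request:
apply_moves(commands=[[[0,0,-0.02,0],[0,0,-0.04,0],[0,0,-0.055,0],[0,0,-0.066,0],[0,0,-0.066,0]]])

```text
t: 4.35
ee_pos: [510.0, 110.5, 268.2]
orientation: [-1.947, 0.487, 1.949]
ft_force: [-0.5, 0.0, 0.4]
width: 35.9
```

```bash
cat >> h.py <<'E'
def plan(ph0,phs,r=45.0,m=0):
    """rows from commanded phi ph0 to each phi"""
    a=target(ph0,r)
    for p in phs:
        d=(target(p,r)-a)/1000; print('[%.4f, %.4f, 0, %.4f],'%(d[0],d[1],np.radians(p-ph0)),end=' ')
    print()
E
python3 - <<'E'
from h import *
o,p,y,R=st(); print(o['t'],p,y,o['ft_force'],o['width'])
shot('wrist','w2')
plan(152,[154,156,158,160,162,164,165,166])
plan(166,[167,168,169,170])
E
```

```text
4.35 [509.99901109 110.54714415 268.20823826] -118.03165932442411 [-0.53190584  0.03853793  0.42366087] 35.88704150947977
[-0.0007, -0.0014, 0, 0.0349], [-0.0014, -0.0028, 0, 0.0698], [-0.0020, -0.0043, 0, 0.1047], [-0.0026, -0.0057, 0, 0.1396], [-0.0031, -0.0072, 0, 0.1745], [-0.0035, -0.0087, 0, 0.2094], [-0.0037, -0.0095, 0, 0.2269], [-0.0039, -0.0102, 0, 0.2443], 
[-0.0002, -0.0008, 0, 0.0175], [-0.0004, -0.0015, 0, 0.0349], [-0.0005, -0.0023, 0, 0.0524], [-0.0007, -0.0031, 0, 0.0698],
```

View pics/w2.png

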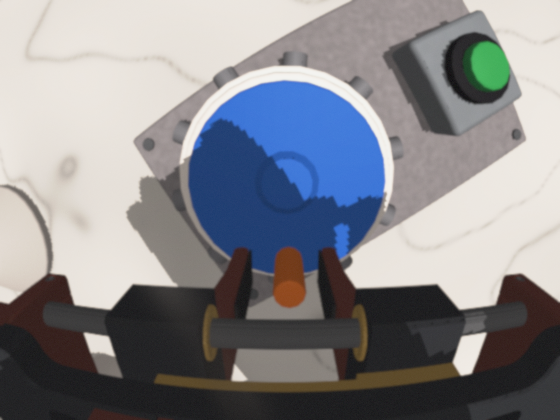

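The cage is centred, with fingers at 243 and 332 and the post at 289. It starts at click 2 or higher, so the first two clicks can't be the stop. Pushing anticlockwise.

Request:
apply_moves(commands=[[[-0.0007,-0.0014,0,0.0349],[-0.0014,-0.0028,0,0.0698],[-0.002,-0.0043,0,0.1047],[-0.0026,-0.0057,0,0.1396],[-0.0031,-0.0072,0,0.1745],[-0.0035,-0.0087,0,0.2094],[-0.0037,-0.0095,0,0.2269],[-0.0039,-0.0102,0,0.2443]]])

```text
t: 5.4
ee_pos: [506.2, 100.3, 268.8]
orientation: [-2.092, 0.256, 2.092]
ft_force: [-0.3, -0.3, 0.6]
width: 36.3
```

Request:
apply_moves(commands=[[[-0.0002,-0.0008,0,0.0175],[-0.0004,-0.0015,0,0.0349],[-0.0005,-0.0023,0,0.0524],[-0.0007,-0.0031,0,0.0698]]])

```text
t: 5.9
ee_pos: [505.7, 97.5, 268.7]
orientation: [-2.131, 0.185, 2.13]
ft_force: [1.0, 3.6, -0.3]
width: 36.1
```

```bash
python3 - <<'E'
from h import *
o,p,y,R=st(); print(o['t'],p,y,o['ft_force'],o['moment'],o['width'], target(170))
plan(170,range(172,187,2))
plan(186,range(188,203,2))
plan(202,range(204,219,2))
E
```

```text
5.9 [505.66090621  97.52957271 268.73992994] -99.96532492115243 [ 0.9762276   3.63375262 -0.2753193 ] [ 0.75147521 -0.02957232  0.00987627] 36.143672769637874 [505.48365111  97.314168  ]
[-0.0002, -0.0016, 0, 0.0349], [-0.0004, -0.0031, 0, 0.0698], [-0.0006, -0.0047, 0, 0.1047], [-0.0007, -0.0062, 0, 0.1396], [-0.0007, -0.0078, 0, 0.1745], [-0.0007, -0.0094, 0, 0.2094], [-0.0006, -0.0110, 0, 0.2443], [-0.0004, -0.0125, 0, 0.2793], 
[0.0002, -0.0016, 0, 0.0349], [0.0004, -0.0031, 0, 0.0698], [0.0007, -0.0047, 0, 0.1047], [0.0011, -0.0062, 0, 0.1396], [0.0015, -0.0077, 0, 0.1745], [0.0020, -0.0092, 0, 0.2094], [0.0025, -0.0107, 0, 0.2443], [0.0030, -0.0122, 0, 0.2793], 
[0.0006, -0.0014, 0, 0.0349], [0.0013, -0.0029, 0, 0.0698], [0.0020, -0.0043, 0, 0.1047], [0.0028, -0.0056, 0, 0.1396], [0.0036, -0.0070, 0, 0.1745], [0.0044, -0.0083, 0, 0.2094], [0.0053, -0.0096, 0, 0.2443], [0.0063, -0.0108, 0, 0.2793],
```

Request:
apply_moves(commands=[[[-0.0002,-0.0016,0,0.0349],[-0.0004,-0.0031,0,0.0698],[-0.0006,-0.0047,0,0.1047],[-0.0007,-0.0062,0,0.1396],[-0.0007,-0.0078,0,0.1745],[-0.0007,-0.0094,0,0.2094],[-0.0006,-0.011,0,0.2443],[-0.0004,-0.0125,0,0.2793]]])

```text
t: 6.9
ee_pos: [504.8, 84.4, 268.6]
orientation: [2.165, 0.114, -2.168]
ft_force: [1.2, 0.1, 0.5]
width: 36.0
```

```bash
python3 - <<'E'
from h import *
o,p,y,R=st(); print(o['t'],p,y,o['ft_force'],o['moment'],o['width'], target(186))
shot('wrist','w3')
T=viewer.get_image('top'); S=viewer.get_image('side')
try:
  b=blob(T,*OR,(190,180,330,280)); print(b[0],b[1],atz(T,*b[0],100))
except Exception as e: print(e)
E
```

```text
6.9 [504.81736459  84.40568141 268.56030175] -83.9138343516625 [1.24457572 0.08038288 0.53646465] [ 0.05205329  0.16537063 -0.0106736 ] 36.030705338745015 [505.04651471  84.79621915]
attempt to get argmax of an empty sequence
```

View pics/w3.png

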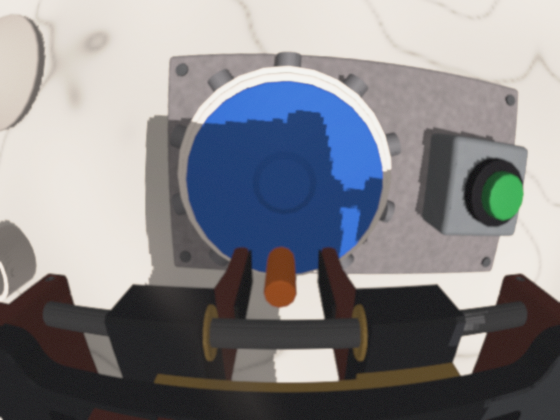

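The post snapped one click: it now sits at about 182°, px 281. The second click is safe too.

Request:
apply_moves(commands=[[[0.0002,-0.0016,0,0.0349],[0.0004,-0.0031,0,0.0698],[0.0007,-0.0047,0,0.1047],[0.0011,-0.0062,0,0.1396],[0.0015,-0.0077,0,0.1745],[0.002,-0.0092,0,0.2094],[0.0025,-0.0107,0,0.2443],[0.003,-0.0122,0,0.2793]]])

```text
t: 8.05
ee_pos: [508.0, 72.8, 268.6]
orientation: [2.011, 0.392, -2.012]
ft_force: [0.4, 3.2, 0.0]
width: 36.2
```

Request:
apply_moves(commands=[[[0.0006,-0.0014,0,0.0349],[0.0013,-0.0029,0,0.0698],[0.002,-0.0043,0,0.1047],[0.0028,-0.0056,0,0.1396],[0.0036,-0.007,0,0.1745],[0.0044,-0.0083,0,0.2094],[0.0053,-0.0096,0,0.2443],[0.0063,-0.0108,0,0.2793]]])

```text
t: 9.05
ee_pos: [514.3, 61.7, 268.6]
orientation: [1.838, 0.634, -1.839]
ft_force: [0.8, 0.6, 0.1]
width: 36.2
```

```bash
python3 - <<'E'
from h import *
o,p,y,R=st(); print(o['t'],p,y,o['ft_force'],o['moment'],o['width'], target(218))
W=shot('wrist','w4'); print(blob(W,*OR,(180,200,400,320))[:2])
plan(218,[219,220,221,222])
plan(222,[222.5,223,223.5,224])
plan(224,[224.25,224.5,224.75,225])
plan(225,[225.25,225.5,225.75,226])
plan(226,[226.25,226.5,226.75,227])
E
```

```text
9.05 [514.34128987  61.67053526 268.63575565] -51.95251925315215 [0.82966734 0.59574727 0.14099443] [-0.05225447  0.16790356  0.03906425] 36.22835294137178 [514.33951609  61.79523361]
(array([275.75319435, 277.53261601]), array([ 260,  248,   31,   58, 1487], dtype=int32))
[0.0005, -0.0006, 0, 0.0175], [0.0010, -0.0012, 0, 0.0349], [0.0015, -0.0018, 0, 0.0524], [0.0020, -0.0024, 0, 0.0698], 
[0.0003, -0.0003, 0, 0.0087], [0.0005, -0.0006, 0, 0.0175], [0.0008, -0.0009, 0, 0.0262], [0.0011, -0.0011, 0, 0.0349], 
[0.0001, -0.0001, 0, 0.0044], [0.0003, -0.0003, 0, 0.0087], [0.0004, -0.0004, 0, 0.0131], [0.0006, -0.0006, 0, 0.0175], 
[0.0001, -0.0001, 0, 0.0044], [0.0003, -0.0003, 0, 0.0087], [0.0004, -0.0004, 0, 0.0131], [0.0006, -0.0006, 0, 0.0175], 
[0.0001, -0.0001, 0, 0.0044], [0.0003, -0.0003, 0, 0.0087], [0.0004, -0.0004, 0, 0.0131], [0.0006, -0.0005, 0, 0.0175],
```

View pics/w4.png

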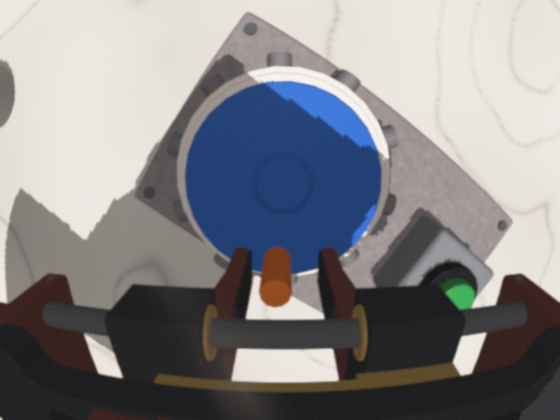

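Request:
apply_moves(commands=[[[0.0005,-0.0006,0,0.0175],[0.001,-0.0012,0,0.0349],[0.0015,-0.0018,0,0.0524],[0.002,-0.0024,0,0.0698],[0.002,-0.0024,0,0.0698]]])

```text
t: 9.72
ee_pos: [516.4, 59.3, 268.7]
orientation: [1.794, 0.689, -1.794]
ft_force: [-0.4, 0.1, 1.0]
width: 36.1
```

Request:
apply_moves(commands=[[[0.0003,-0.0003,0,0.0087],[0.0005,-0.0006,0,0.0175],[0.0008,-0.0009,0,0.0262],[0.0011,-0.0011,0,0.0349]]])

```text
t: 10.22
ee_pos: [517.5, 58.2, 268.7]
orientation: [1.771, 0.716, -1.771]
ft_force: [-1.1, 0.3, -1.0]
width: 35.9
```

Request:
apply_moves(commands=[[[0.0003,-0.0003,0,0.0087],[0.0006,-0.0006,0,0.0175]]])

```text
t: 10.48
ee_pos: [518.0, 57.8, 268.6]
orientation: [1.76, 0.729, -1.76]
ft_force: [-1.4, 3.1, 0.7]
width: 36.1
```

Request:
apply_moves(commands=[[[0.0003,-0.0003,0,0.0087],[0.0006,-0.0006,0,0.0175]]])

```text
t: 10.72
ee_pos: [518.4, 57.7, 268.6]
orientation: [1.749, 0.743, -1.75]
ft_force: [-2.1, 8.1, 0.3]
width: 36.0
```

```bash
python3 - <<'E'
from h import *
W=shot('wrist','w5'); print(blob(W,*OR,(180,200,400,320))[:2])
for i in range(3):
    viewer.get_image('side'); o,p,y,R=st(); print(o['t'],p.round(2),y,o['ft_force'].round(2),o['moment'].round(2), target(226).round(2))
E
```

```text
(array([264.03532434, 276.79062299]), array([ 246,  247,   34,   58, 1557], dtype=int32))
10.825 [518.37  57.7  268.59] -44.026881690017376 [-2.55  7.7   0.54] [ 1.13  0.42 -0.06] [518.54  57.13]
10.875 [518.38  57.71 268.6 ] -44.031631404449875 [-1.39  7.68  0.04] [ 1.22  0.37 -0.12] [518.54  57.13]
10.925 [518.4   57.71 268.6 ] -44.034660878402775 [-1.17  7.7   0.29] [ 1.17  0.41 -0.06] [518.54  57.13]
```

View pics/w5.png

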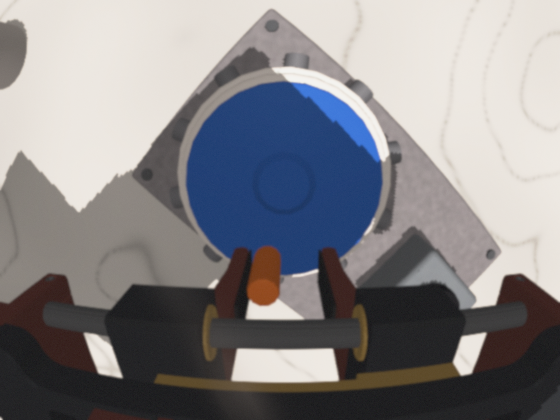

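Request:
apply_moves(commands=[[[0.0002,-0.0002,0,0.005],[0.0003,-0.0003,0,0.0087]]])

```text
t: 11.18
ee_pos: [518.6, 57.6, 268.6]
orientation: [1.743, 0.75, -1.744]
ft_force: [-2.7, 9.3, 1.1]
width: 36.0
```

The force rose to 9.7 N with no motion, above any detent, so this is the stop, at post angle about 212°. I'll back off, lift, turn the wrist by half a turn for joint range, and re-cage.

```bash
python3 - <<'E'
from h import *
plan(226.5,[224,220,216,212])
E
```

```text
[-0.0014, 0.0014, 0, -0.0436], [-0.0035, 0.0037, 0, -0.1134], [-0.0054, 0.0062, 0, -0.1833], [-0.0072, 0.0088, 0, -0.2531],
```

Request:
apply_moves(commands=[[[-0.0014,0.0014,0,-0.0436],[-0.0035,0.0037,0,-0.1134],[-0.0054,0.0062,0,-0.1833],[-0.0072,0.0088,0,-0.2531],[-0.0072,0.0088,0.02,-0.2531],[-0.0072,0.0088,0.045,-0.2531],[-0.0072,0.0088,0.06,-0.2531],[-0.0072,0.0088,0.06,-0.2531]]])

```text
t: 12.18
ee_pos: [512.1, 65.5, 329.6]
orientation: [1.908, 0.546, -1.903]
ft_force: [-0.3, 0.6, -0.5]
width: 36.0
```

Request:
apply_moves(commands=[[[0,0,0,0.18],[0,0,0,0.36],[0,0,0,0.54],[0,0,0,0.72],[0,0,0,0.9],[0,0,0,1.08],[0,0,0,1.26],[0,0,0,1.44]]])

```text
t: 13.18
ee_pos: [511.4, 65.5, 327.6]
orientation: [0.884, 1.385, -0.885]
ft_force: [0.3, 0.3, 0.3]
width: 35.8
```

Request:
apply_moves(commands=[[[0,0,0,0.18],[0,0,0,0.36],[0,0,0,0.54],[0,0,0,0.72],[0,0,0,0.9],[0,0,0,1.08],[0,0,0,1.26],[0,0,0,1.44]]])

```text
t: 14.18
ee_pos: [511.5, 65.5, 327.6]
orientation: [-0.238, 1.559, 0.237]
ft_force: [0.4, 0.5, 0.6]
width: 36.0
```

Request:
apply_moves(commands=[[[0,0,0,0.18],[0,0,0,0.2616],[0,0,0,0.2616]]])

```text
t: 14.55
ee_pos: [511.5, 65.5, 327.7]
orientation: [-0.437, 1.528, 0.437]
ft_force: [-0.2, -0.7, -0.4]
width: 35.8
```

```bash
python3 - <<'E'
from h import *
o,p,y,R=st(); print(o['t'],p,y,o['ft_force'].round(2),o['width'], target(212),np.degrees(o['qpos']).round(1))
W=shot('wrist','w6'); print(blob(W,*OR,(180,200,400,320))[:2])
S=viewer.get_image('side');T=shot('top','t6')
for n,i,b in [('s',S,(200,170,330,260)),('t',T,(190,180,330,280))]:
  try: print(n,blob(i,*OR,b)[:2])
  except Exception as e: print(n,e)
E
```

```text
14.55 [511.50280856  65.49515699 327.74214385] 121.93145685467859 [-0.21 -0.73 -0.36] 35.77081477398641 [511.63783567  65.65363311] [   6.    21.5  110.4   -0.    48.3 -116. ]
(array([284.13831259, 234.47717842]), array([273, 215,  23,  39, 723], dtype=int32))
s (array([248.15277778, 200.91666667]), array([246, 194,   6,  15,  72], dtype=int32))
t attempt to get argmax of an empty sequence
```

View pics/w6.png

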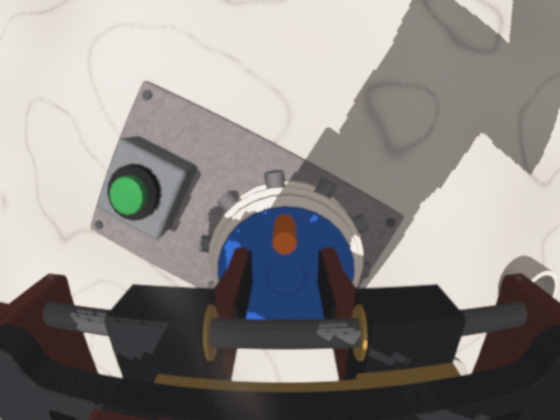

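The post is at px 284, between fingers at about 250 and 322. I'll lower and go clockwise, one click at a time.

Request:
apply_moves(commands=[[[0,0,-0.02,0],[0,0,-0.04,0],[0,0,-0.052,0],[0,0,-0.059,0],[0,0,-0.059,0]]])

```text
t: 15.32
ee_pos: [511.8, 65.6, 269.4]
orientation: [-0.437, 1.527, 0.437]
ft_force: [-0.6, 0.2, 0.2]
width: 36.0
```

```bash
python3 - <<'E'
from h import *
o,p,y,R=st(); print(o['t'],p,y,o['ft_force'].round(2))
for a in range(212,90,-16): print(a);plan(a,range(a-2,a-17,-2))
E
```

```text
15.325 [511.78878281  65.5699611  269.43823881] 121.96514568020041 [-0.57  0.22  0.24]
212
[-0.0008, 0.0013, 0, -0.0349], [-0.0016, 0.0027, 0, -0.0698], [-0.0023, 0.0041, 0, -0.1047], [-0.0029, 0.0055, 0, -0.1396], [-0.0036, 0.0070, 0, -0.1745], [-0.0041, 0.0085, 0, -0.2094], [-0.0046, 0.0099, 0, -0.2443], [-0.0051, 0.0114, 0, -0.2793], 
196
[-0.0004, 0.0015, 0, -0.0349], [-0.0008, 0.0030, 0, -0.0698], [-0.0011, 0.0046, 0, -0.1047], [-0.0013, 0.0061, 0, -0.1396], [-0.0015, 0.0077, 0, -0.1745], [-0.0016, 0.0093, 0, -0.2094], [-0.0017, 0.0108, 0, -0.2443], [-0.0017, 0.0124, 0, -0.2793], 
180
[0.0000, 0.0016, 0, -0.0349], [0.0001, 0.0031, 0, -0.0698], [0.0002, 0.0047, 0, -0.1047], [0.0004, 0.0063, 0, -0.1396], [0.0007, 0.0078, 0, -0.1745], [0.0010, 0.0094, 0, -0.2094], [0.0013, 0.0109, 0, -0.2443], [0.0017, 0.0124, 0, -0.2793], 
164
[0.0005, 0.0015, 0, -0.0349], [0.0010, 0.0030, 0, -0.0698], [0.0015, 0.0045, 0, -0.1047], [0.0021, 0.0059, 0, -0.1396], [0.0028, 0.0073, 0, -0.1745], [0.0035, 0.0087, 0, -0.2094], [0.0043, 0.0101, 0, -0.2443], [0.0051, 0.0114, 0, -0.2793], 
148
[0.0009, 0.00
[... 261 characters left out ...]
 [0.0024, 0.0020, 0, -0.0698], [0.0037, 0.0030, 0, -0.1047], [0.0049, 0.0039, 0, -0.1396], [0.0063, 0.0047, 0, -0.1745], [0.0076, 0.0055, 0, -0.2094], [0.0090, 0.0063, 0, -0.2443], [0.0104, 0.0070, 0, -0.2793], 
116
[0.0014, 0.0007, 0, -0.0349], [0.0029, 0.0013, 0, -0.0698], [0.0043, 0.0018, 0, -0.1047], [0.0058, 0.0024, 0, -0.1396], [0.0073, 0.0028, 0, -0.1745], [0.0088, 0.0032, 0, -0.2094], [0.0104, 0.0036, 0, -0.2443], [0.0119, 0.0039, 0, -0.2793], 
100
[0.0016, 0.0002, 0, -0.0349], [0.0031, 0.0004, 0, -0.0698], [0.0047, 0.0006, 0, -0.1047], [0.0062, 0.0007, 0, -0.1396], [0.0078, 0.0007, 0, -0.1745], [0.0094, 0.0007, 0, -0.2094], [0.0110, 0.0006, 0, -0.2443], [0.0125, 0.0004, 0, -0.2793],
```

Request:
apply_moves(commands=[[[-0.0008,0.0013,0,-0.0349],[-0.0016,0.0027,0,-0.0698],[-0.0023,0.0041,0,-0.1047],[-0.0029,0.0055,0,-0.1396],[-0.0036,0.007,0,-0.1745],[-0.0041,0.0085,0,-0.2094],[-0.0046,0.0099,0,-0.2443],[-0.0051,0.0114,0,-0.2793]]])

```text
t: 16.32
ee_pos: [507.3, 76.7, 270.5]
orientation: [-0.219, 1.558, 0.217]
ft_force: [2.6, -2.6, -0.2]
width: 36.1
```

Request:
apply_moves(commands=[[[-0.0004,0.0015,0,-0.0349],[-0.0008,0.003,0,-0.0698],[-0.0011,0.0046,0,-0.1047],[-0.0013,0.0061,0,-0.1396],[-0.0015,0.0077,0,-0.1745],[-0.0016,0.0093,0,-0.2094],[-0.0017,0.0108,0,-0.2443],[-0.0017,0.0124,0,-0.2793]]])

```text
t: 17.32
ee_pos: [505.3, 89.4, 270.4]
orientation: [0.002, 1.569, -0.001]
ft_force: [0.5, 0.4, 0.3]
width: 36.2
```

```bash
python3 - <<'E'
from h import *
o,p,y,R=st(); print(o['t'],p,y,o['ft_force'].round(2),target(180))
W=shot('wrist','w7'); print(blob(W,*OR,(180,200,400,320))[:2])
E
```

```text
17.325 [505.30454016  89.43619225 270.44566486] 89.8935737990824 [0.54 0.41 0.31] [504.8  89.5]
(array([279.21883469, 269.18834688]), array([ 263,  240,   32,   58, 1476], dtype=int32))
```

View pics/w7.png

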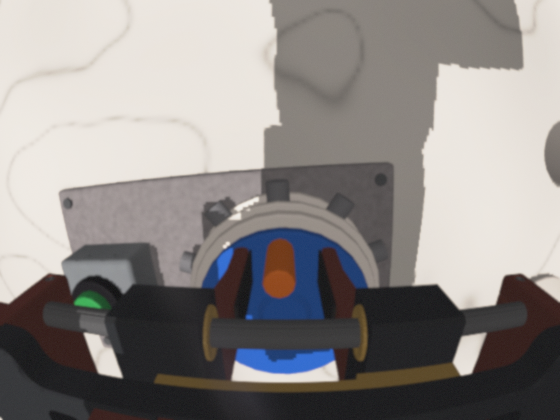

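One click done: the post is at px 279, about 182°. Next is click 2.

Request:
apply_moves(commands=[[[0,0.0016,0,-0.0349],[0.0001,0.0031,0,-0.0698],[0.0002,0.0047,0,-0.1047],[0.0004,0.0063,0,-0.1396],[0.0007,0.0078,0,-0.1745],[0.001,0.0094,0,-0.2094],[0.0013,0.0109,0,-0.2443],[0.0017,0.0124,0,-0.2793]]])

```text
t: 18.38
ee_pos: [507.0, 101.5, 270.3]
orientation: [0.22, 1.558, -0.22]
ft_force: [0.5, -3.0, -1.0]
width: 36.1
```

Request:
apply_moves(commands=[[[0.0005,0.0015,0,-0.0349],[0.001,0.003,0,-0.0698],[0.0015,0.0045,0,-0.1047],[0.0021,0.0059,0,-0.1396],[0.0028,0.0073,0,-0.1745],[0.0035,0.0087,0,-0.2094],[0.0043,0.0101,0,-0.2443],[0.0051,0.0114,0,-0.2793]]])

```text
t: 19.38
ee_pos: [511.8, 113.3, 269.6]
orientation: [0.44, 1.526, -0.44]
ft_force: [-0.9, -0.2, -0.4]
width: 36.0
```

```bash
python3 - <<'E'
from h import *
o,p,y,R=st(); print(o['t'],p,y,o['ft_force'].round(2),target(148))
W=shot('wrist','w8'); print(blob(W,*OR,(180,200,400,320))[:2])
E
```

```text
19.375 [511.83045401 113.27231244 269.64485781] 57.840759361633 [-0.9  -0.16 -0.4 ] [511.63783567 113.34636689]
(array([274.00606469, 271.8032345 ]), array([ 258,  242,   31,   58, 1484], dtype=int32))
```

View pics/w8.png

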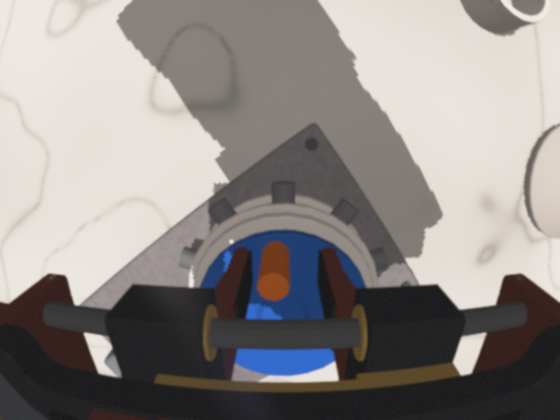

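Click 2: the post is at px 274, about 152°. Next is click 3.

Request:
apply_moves(commands=[[[0.0009,0.0013,0,-0.0349],[0.0018,0.0026,0,-0.0698],[0.0027,0.0039,0,-0.1047],[0.0037,0.0051,0,-0.1396],[0.0047,0.0063,0,-0.1745],[0.0058,0.0074,0,-0.2094],[0.0069,0.0085,0,-0.2443],[0.0081,0.0096,0,-0.2793]]])

```text
t: 20.42
ee_pos: [519.9, 122.9, 269.6]
orientation: [0.657, 1.469, -0.657]
ft_force: [-0.4, -2.3, -0.8]
width: 35.9
```

Request:
apply_moves(commands=[[[0.0012,0.001,0,-0.0349],[0.0024,0.002,0,-0.0698],[0.0037,0.003,0,-0.1047],[0.0049,0.0039,0,-0.1396],[0.0063,0.0047,0,-0.1745],[0.0076,0.0055,0,-0.2094],[0.009,0.0063,0,-0.2443],[0.0104,0.007,0,-0.2793]]])

```text
t: 21.42
ee_pos: [530.4, 129.8, 269.7]
orientation: [0.871, 1.389, -0.871]
ft_force: [-1.0, 0.4, -0.7]
width: 35.8
```

```bash
python3 - <<'E'
from h import *
o,p,y,R=st(); print(o['t'],p,y,o['ft_force'].round(2),target(116))
W=shot('wrist','w9'); print(blob(W,*OR,(180,200,400,320))[:2])
E
```

```text
21.425 [530.39146676 129.83966793 269.66201467] 25.828847912871137 [-1.03  0.4  -0.71] [530.07329839 129.94573208]
(array([269.25389303, 273.40352065]), array([ 251,  244,   33,   58, 1477], dtype=int32))
```

View pics/w9.png

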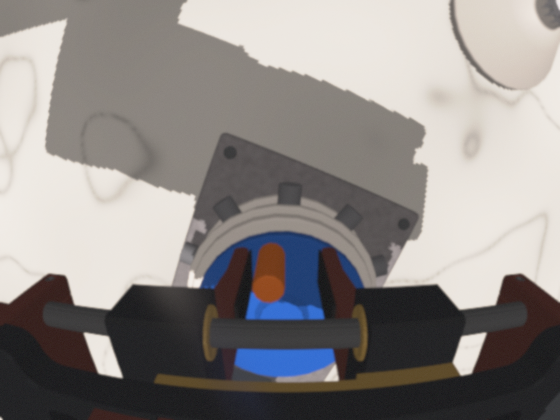

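Click 3: the post is at px 269, about 122°. Now the last click.

Request:
apply_moves(commands=[[[0.0014,0.0007,0,-0.0349],[0.0029,0.0013,0,-0.0698],[0.0043,0.0018,0,-0.1047],[0.0058,0.0024,0,-0.1396],[0.0073,0.0028,0,-0.1745],[0.0088,0.0032,0,-0.2094],[0.0104,0.0036,0,-0.2443],[0.0119,0.0039,0,-0.2793]]])

```text
t: 22.48
ee_pos: [542.5, 133.9, 269.8]
orientation: [1.083, 1.285, -1.081]
ft_force: [-0.6, -1.0, -0.5]
width: 36.0
```

Request:
apply_moves(commands=[[[0.0016,0.0002,0,-0.0349],[0.0031,0.0004,0,-0.0698],[0.0047,0.0006,0,-0.1047],[0.0062,0.0007,0,-0.1396],[0.0078,0.0007,0,-0.1745],[0.0078,0.0007,0,-0.1745]]])

```text
t: 23.22
ee_pos: [550.1, 134.3, 269.7]
orientation: [1.21, 1.208, -1.21]
ft_force: [-0.9, 0.1, 0.7]
width: 35.9
```

```bash
python3 - <<'E'
from h import *
o,p,y,R=st(); print(o['t'],p,y,o['ft_force'].round(2),target(90))
W=shot('wrist','w10'); print(blob(W,*OR,(180,200,400,320))[:2])
E
```

```text
23.225 [550.13745763 134.34784651 269.68426587] -0.07287975971098028 [-0.91  0.15  0.67] [549.8 134.5]
(array([274.87721692, 274.59276944]), array([ 259,  245,   31,   58, 1466], dtype=int32))
```

View pics/w10.png

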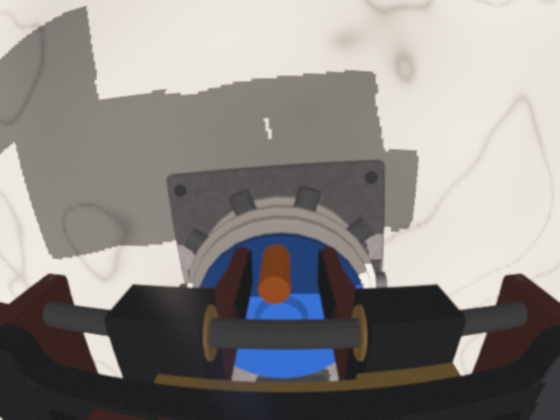

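Request:
apply_moves(commands=[[[0,0,0.02,0],[0,0,0.05,0],[0,0,0.08,0],[0.003,-0.05,0.08,0],[0.006,-0.1,0.08,0],[0.0085,-0.15,0.08,0],[0.0095,-0.1895,0.08,0],[0.0095,-0.1895,0.08,0]]])

```text
t: 24.28
ee_pos: [559.4, -57.4, 349.7]
orientation: [1.212, 1.207, -1.212]
ft_force: [0.0, 1.1, 0.4]
width: 36.1
```

Request:
apply_moves(commands=[[[0,0,0,0],[0,0,0,0],[0,0,0,0]]], gripper=0)

```text
t: 24.65
ee_pos: [559.5, -54.1, 349.7]
orientation: [1.209, 1.21, -1.209]
ft_force: [0.5, -0.2, 0.9]
width: 9.6
```

```bash
python3 - <<'E'
from h import *
o,p,y,R=st(); print(o['t'],p,y,o['ft_force'].round(2),o['width'],np.degrees(o['qpos']).round(1))
W=shot('wrist','w11');S=shot('side','s11');T=shot('top','t11')
for n,i,b in [('s',S,(200,170,330,260)),('t',T,(190,180,330,280))]:
  try: print(n,blob(i,*OR,b)[:2])
  except Exception as e: print(n,e)
for l in ['post','start_top']: 
  for c in ['side','top','wrist']: print(c,l,[(np.round(r['position']),round(r['conf'],2)) for r in models.place_of(c,l)])
for a in (62,92,122):
  P=[*target(a),93]; print(a,proj(S,P),proj(T,P),proj(W,P,True))
print(proj(W,[559.7,-55,68],True))
try: print(blob(W,*GR,(0,0,560,300))[:2])
except Exception as e: print(e)
E
```

```text
24.65 [559.49828309 -54.14529008 349.66915136] 0.047176085676190825 [ 0.54 -0.17  0.9 ] 9.596588733843666 [ -6.7  23.1 103.8   0.   53.1  -6.8]
s (array([246.60655738, 187.49180328]), array([244, 181,   6,  14,  61], dtype=int32))
t (array([283.73469388, 225.24489796]), array([279, 221,  15,   7,  49], dtype=int32))
side post [(array([550., 134.,  96.]), 0.69), (array([627., 376.,  46.]), 0.56)]
top post [(array([544., 136.,  96.]), 0.97)]
wrist post []
side start_top [(array([560., -57.,  77.]), 0.4)]
top start_top []
wrist start_top [(array([554., -58.,  75.]), 0.7), (array([550.,  87.,  61.]), 0.22)]
62 (np.float64(254.38434715292138), np.float64(186.2335076330647)) (np.float64(214.94299743093003), np.float64(216.89011738997203)) (np.float64(299.5752714809686), np.float64(-15.160398794346492))
92 (np.float64(246.79579450834694), np.float64(187.54949376696106)) (np.float64(212.5889938296188), np.float64(226.75025397931108)) (np.float64(268.8565746528908), np.float64(-21.0427978687687))
122 (np.float64(241.2858390916), np.float64(190.4671806436922)) (np.float64(215.48472164498872), np.float64(236.42184111800987)) (np.float64(238.77000422583797), np.float64(-12.16685690930882))
(np.float64(284.29316505605067), np.float64(215.53546793472134))
(array([282.12637829, 217.90754877]), array([ 263,  199,   39,   39, 1179], dtype=int32))
```

View pics/w11.png

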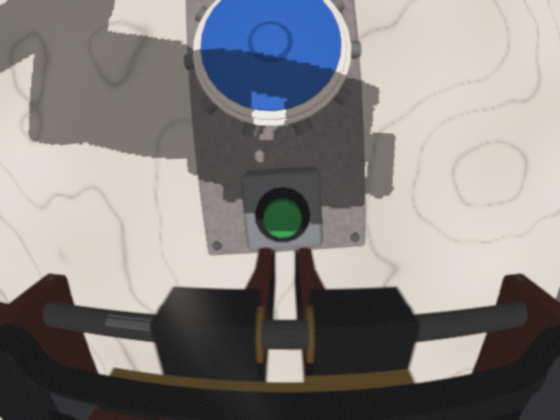

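View pics/s11.png

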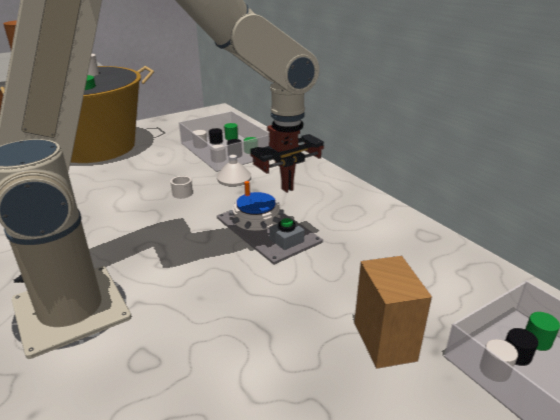

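The dial is on the fourth click: the side view has the post at (246.6,187.5), against (246.8,187.5) predicted for 92°. The green button is at wrist px (282,218), under the closed fingers. I'll press it.

Request:
apply_moves(commands=[[[0,0,-0.02,0],[0,0,-0.04,0],[0,0,-0.06,0],[0,0,-0.075,0],[0,0,-0.085,0],[0,0,-0.085,0]]])

```text
t: 25.85
ee_pos: [559.4, -55.1, 264.1]
orientation: [1.209, 1.21, -1.21]
ft_force: [-1.2, 1.0, -0.7]
width: 0.4
```

Request:
apply_moves(commands=[[[0,0,-0.002,0],[0,0,-0.004,0],[0,0,-0.006,0]]])

```text
t: 26.22
ee_pos: [559.6, -55.2, 258.9]
orientation: [1.21, 1.208, -1.209]
ft_force: [-0.5, -0.5, 1.1]
width: 0.6
```

Request:
apply_moves(commands=[[[0,0,-0.001,0],[0,0,-0.002,0],[0,0,-0.003,0]]])

```text
t: 26.6
ee_pos: [559.6, -55.1, 255.8]
orientation: [1.21, 1.209, -1.21]
ft_force: [-0.7, 0.3, 3.7]
width: 0.2
```

Request:
apply_moves(commands=[[[0,0,-0.001,0],[0,0,-0.0015,0]]])

```text
t: 26.85
ee_pos: [559.6, -55.1, 254.2]
orientation: [1.21, 1.209, -1.21]
ft_force: [-0.3, -0.0, 3.3]
width: 0.4
```

Request:
apply_moves(commands=[[[0,0,-0.001,0],[0,0,-0.0015,0]]])

```text
t: 27.1
ee_pos: [559.6, -55.1, 252.8]
orientation: [1.21, 1.209, -1.209]
ft_force: [0.1, 0.0, 4.3]
width: 0.5
```

Request:
apply_moves(commands=[[[0,0,-0.0005,0],[0,0,-0.001,0]]])

```text
t: 27.35
ee_pos: [559.7, -55.2, 252.2]
orientation: [1.21, 1.209, -1.209]
ft_force: [-3.0, 0.7, 13.2]
width: 0.5
```

```bash
python3 - <<'E'
from h import *
S=shot('side','s12');o,p,y,R=st(); print(o['t'],p,o['ft_force'])
cv2.imwrite('pics/s12c.png',cv2.resize(S['color'][175:260,210:330],None,fx=5,fy=5)[:,:,::-1])
E
```

```text
27.4 [559.60909542 -55.15653645 252.24549418] [-3.10876361 -0.38225189 10.04805626]
```

View pics/s12c.png

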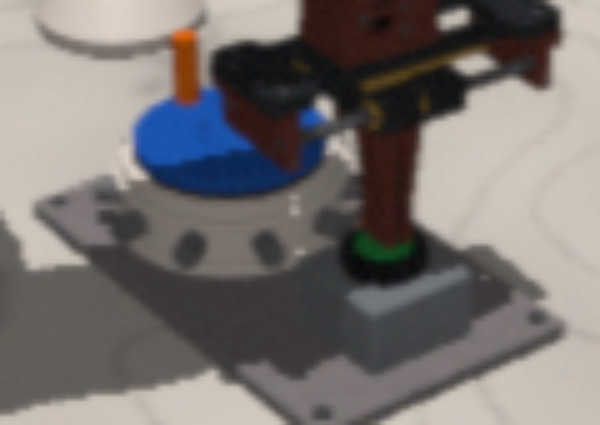

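Request:
apply_moves(commands=[[[0,0,0,0],[0,0,0.003,0],[0,0,0.01,0],[0,0,0.03,0],[0,0,0.06,0],[0,0,0.1,0],[0,0,0.13,0],[0,0,0.13,0]]])

```text
t: 28.4
ee_pos: [560.0, -55.2, 383.9]
orientation: [1.211, 1.205, -1.207]
ft_force: [0.3, 0.3, -0.0]
width: 0.3
```

Request:
apply_moves(commands=[[[-0.03,-0.04,0,0],[-0.06,-0.08,0,0],[-0.09,-0.12,0,0],[-0.12,-0.15,0,0],[-0.12,-0.15,0,0],[-0.12,-0.15,0,0]]])

```text
t: 29.15
ee_pos: [439.5, -205.0, 380.9]
orientation: [1.21, 1.21, -1.211]
ft_force: [0.8, 0.0, 0.8]
width: 0.5
```

```bash
python3 - <<'E'
from h import *
S=shot('side','s13');T=shot('top','t13');o,p,y,R=st(); print(o['t'],p,o['ft_force'],np.abs(o['qvel']).max())
for n,i,b in [('s',S,(200,170,330,230)),('t',T,(190,180,250,280))]:
  for c in (OR,GR):
    try: print(n,blob(i,*c,b)[:2])
    except Exception as e: print(n,e)
print(blob(S,*GR,(200,170,330,260))[:2])
cv2.imwrite('pics/s13c.png',cv2.resize(S['color'][175:260,210:330],None,fx=5,fy=5)[:,:,::-1])
E
```

```text
29.25 [ 440.009634   -204.55440886  381.21302744] [0.15712612 0.07841842 0.13603764] 0.006419593906090485
s (array([254.43333333, 192.43333333]), array([252, 188,   5,  11,  30], dtype=int32))
s (array([286.53012048, 222.71084337]), array([281, 219,  12,   9,  83], dtype=int32))
t (array([211.5       , 227.05555556]), array([208, 224,   8,   7,  36], dtype=int32))
t attempt to get argmax of an empty sequence
(array([286.53012048, 222.71084337]), array([281, 219,  12,   9,  83], dtype=int32))
```

View pics/s13c.png

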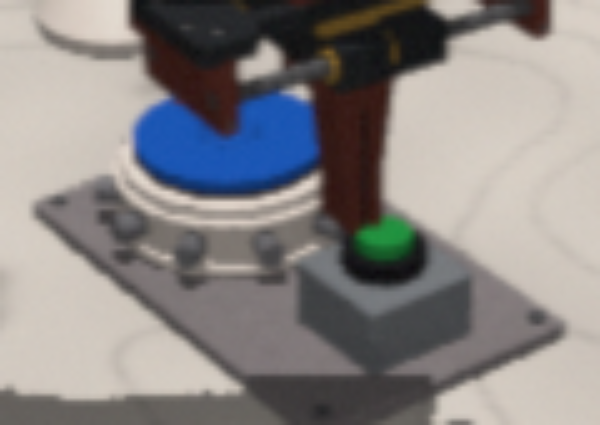

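View pics/t13.png

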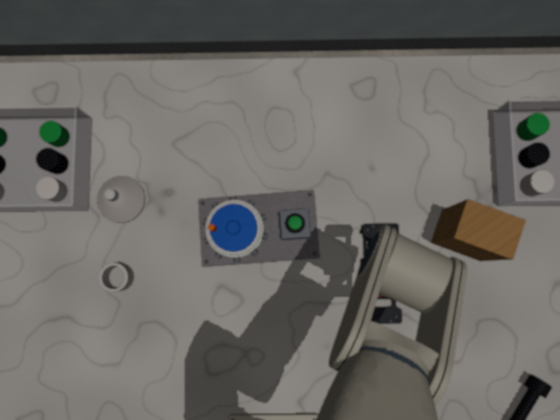

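The top view has the post at (211.5,227), which is 92°. The button is back up, and the coupling (116,277), lamp (122,199) and carton (480,230) haven't moved. The arm is clear, so I'll hand in.

```bash
python3 -c "
from h import *
print(workorder.close_job())"
```

```text
the job is handed in; nothing more can be done
None
```

The job is handed in. The dial is on the fourth click, and the green button was pressed once at that setting and came back up. The system reports no verdict, so this rests on my own checks.

- **End stop:** I turned the dial two clicks anticlockwise and met the stop at a post angle of about 212°. The highest force I read there was 9.7 N and the dial did not move; detents read at most about 4 N.
- **Fourth click:** I then turned it four clicks clockwise, confirming each snap in the wrist view. The side and top views put the post within about a pixel of where it should be at 92°, which is 120° from the stop.
- **Button:** The force rose from 4 N to 13 N when it bottomed out. In the side view afterwards it was back up.
- **Everything else:** The coupling, lamp and carton look unmoved in the top view. The arm stands clear with no force on the tool, and the clock read 29 s.

One check disagreed: triangulation put the button top at about 67 mm, while the network gave 75–77 mm. Contact during the press came at about 76 mm, so the network was right.

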